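Roll a porcelain roller home into the length gauge

ROBOT

A 7-joint arm with a two-finger parallel gripper is mounted at the origin on the work surface. World frame = base frame: x ahead of the robot, y to its left, z up, the work surface at z = 0. Lengths are in m, angles in degrees, forces in N, time in s.
With the tool pointing down it reaches from about 0.425 to 0.875 m from the base axis. Payload 4.7 kg.
Tool frame: the origin (TCP) lies at the very end of the fingers, on their centre line; the grasp point (between the pads) lies 19 mm behind it (env.grasp_offset is the distance from the TCP to the grasp point, in m); z points along the fingers, y is the line along which they close (so a half turn about z gives the same grasp; the last joint's range is limited). The gripper opens to 87 mm and grips with 3 to 60 N. Pads are 19 mm wide; open, the fingers measure 117 mm over their backs; the gripper's body (75 mm by 190 mm) begins 51 mm behind the grasp point.
Start: joints at [68.531, 18.392, -4.016, 83.108, 1.295, 78.541, -3.26], TCP at [0.246, -0.602, 0.223] pointing down, gripper open.
Joint ranges: [-163.93, 163.93], [-17.29, 119.83], [-79.2, 71.16], [3.27, 140.29], [-89.18, 269.18], [5.43, 117.66], [-154.24, 154.24]. Speed limits (degrees/s): [147.25, 147.25, 180, 180, 180, 180, 180].

INTERFACE

Orientations are given as [roll, pitch, yaw] about the fixed x, y, z axes, in that order (R = Rz(yaw) Ry(pitch) Rx(roll)).
In Python, from cell import env gives the robot as it stands. The module is installed in compiled form; this text tells all that it offers.
- The arm moves only by the tool drive_tool, never from a script. Its argument "moves" is one flat list of numbers, 5 for each row, row after row: the shift along the tool's x, y, z in units of 40 mm (1.0 is 40 mm), then the turn about the tool's z in units of 10 degrees (1.0 is 10 degrees), then the finger opening in mm, from 0 to 87. A call has 1 to 5 rows; each row is the pose to reach, as a shift and turn from the pose commanded when the call began, along the tool's axes at that moment; what a row does not reach only later rows make up. A row lasts 1/8 s, in which the tool goes at most 62.5 mm and 10.7 degrees, less where a joint would pass 70% of its speed; a pose out of reach is approached as far as the arm can. A call with a gripper value outside its range is refused whole. The fingers move at their own pace and stop on an object; "squeeze" is the grip in N (left out, the last holds). Time passes only in rows, so rows that repeat a pose let the fingers close. It gives the time, the measured TCP pose, the force, the opening and the grip force at its end, in the units of the state.
- env.get_obs(): the state, without advancing time (a new reading comes with each control period).
- env.read_camera(name): name is "scene" or "top"; returns (picture, depth): 420x560x3 uint8, red, green, blue; 420x560 float32, m along the optical axis (not along the pixel's ray), 0 where there is no reading.
- env.camera_model(name): a dict with "K" (3x3 intrinsics, pixels), "k1" (the pictures are not rectified: a ray, as slopes to the right and down, at radius r is drawn at 1 + k1 r^2 times it, then the intrinsics apply), "rvec" (rotation vector, rad) and "tvec" (3), from world to camera coordinates, as OpenCV has them. Camera axes: x right, y down, z forward; pixel columns grow to the right and rows downward; lengths in m; the calibration is good to about 2 mm. A picture is of the moment at which its call begins. camera_model takes no time and is no camera call.
- env.sign_off(): hands the job in; it is judged then, once.
The state is a dict: "time_s": time; "qpos": joint angles; "joint_velocities": joint speeds; "effort": joint torques, N m; "tool_pos": TCP position; "tool_rot": TCP orientation; "force": force on the tool from outside, world axes, zero at the start; "wrist_torque": the same for the moment, N m; "grip_width": finger opening in m; "grasp_force": force on a finger pad.
Only numpy, scipy, OpenCV 4.12 (cv2) and the standard library are available. Lean on these libraries where they do the work, as an engineer would, in place of code of your own. Each camera call takes 0.05 s, during which the arm holds its last target. There are 200 camera calls.

TASK

With the wooden push stick, gently roll the white porcelain roller along the two rails and up the ramp into the dial gauge, pressing it against the spring buffer just until the orange latch drops behind it and holds it there. Keep the gripper itself off the roller, do not let the roller run away or press it hard enough to chip, then lay the stick back in its wooden rest and let go, leaving everything else on the bench alone.

Things in the scene. Friction and masses are not known exactly. Their poses are not given: they have to be found in the camera images.
- stick: Light wooden push stick: bar 22 mm wide (x), 26 mm high (z), lying level in its rest. Flat, slippery white plastic pushing face 36 x 28 mm at its +y end. Origin on the bar's centre line, the place to grip it; the face is 125 mm from it along +y, the wider head begins at +112 mm, the bar's other end is 105 mm along -y. 130 g, balanced about 15 mm ahead of the origin.
- rest: Dark wooden rest, fixed: board 60 x 170 x 12 mm, origin under its centre, long side along y. Sills at y = -60 and +60 mm (14 mm long, tops 45 mm up), each with two dowel pegs rising to 70 mm, 27 mm apart at the sill, 33 mm at the top. The stick lies in both forks, face towards the rest's +y, its origin over the rest's origin, 58 mm up.
- roller: White glazed porcelain roller with blue lines: cylinder 40 mm in diameter, 90 mm long, about 220 g (varies by a third). Origin at its centre, x along its axis. It starts across the level rails, perhaps a few degrees askew, free to roll. It chips if the stick presses it with more than 15 N or if it runs faster than 0.25 m/s.
- track: Gauging track, fixed: grey base 130 x 400 x 12 mm, origin under its centre; the roller is rolled towards its +y. Steel rails 8 mm wide at x = -38 and +38 mm; green side guides (inner faces x = -47, +47 mm) stand 8 mm above the rails. Rails level, tops 50 mm up, from y = -175 to -10 mm; lips 60 mm up at the -y end. Between the rails it is open down to the base.
- ramp_foot (a point): Point midway between the rails, at rail-top height (50 mm up), at the track's y = -10 mm: from here to y = +173 mm the rails climb at 8 degrees. The roller's axis is 70 mm up on the level and 88.5 mm up at y = 120 mm.
- ramp_top (a point): Point midway between the rails at rail-top height at the track's y = 120 mm. The aluminium gauge head, with a dial indicator on its +x side, is clamped near here where it was last set: the home of the roller's axis (held by the latch) lies at y = 105 to 135 mm, not measured, to be found by feel. The head's posts, 52 to 61 mm either side, 125 mm high, stand 80 mm before home.
- latch (a joint): Orange plastic spring latch on the posts: two tongues 29 to 39 mm either side of the middle (the stick passes between), hinged 115 mm up, joined above by a bail, its underside 128 mm up. Angle in rad: 0 shut. The roller passing under (1 to 3 N) lifts it to about 0.35; it snaps back to 0 behind the roller once that is 2 to 3 mm past home, and a roller pushing back cannot lift it.
- buffer (a joint): Black-faced spring buffer, 50 mm wide, facing the roller at the top. Travel in m: 0 free, grows as pressed, 0.008 rigid end. It resists with 2 N plus 1 N per mm; the latch drops at about 4 mm (6 to 7 N of push). With the roller held by the latch it stays pressed in 1 to 1.5 mm.
- done_a: Finished white roller, 40 mm in diameter, standing 90 mm tall on the bench beyond the track; leave alone. Origin at its underside.
- done_b: Second finished white roller standing beside it; leave alone. Origin at its underside.
- mould: White plaster mould, round, 66 mm in diameter, 70 mm tall, standing on a white felt between robot and track; leave alone. Origin at its underside.
- jar: Closed blue glaze jar, 70 mm in diameter, 100 mm tall; leave alone. Origin at its underside.
- brush: Brush lying on the bench to the right; leave alone.
- rib: Flat wooden potter's rib, 90 x 50 x 6 mm, lying on the bench to the left; leave alone.
Not all that is in view belongs to the job. What is shaped like the stick but green is not meant.

How it is judged:
By the outcome, as a careful person would: the job done as asked, in the order asked, and still so for the second after the job is handed in, with the robot touching nothing.
It also fails if it takes over 61 s, if anything falls off the work surface, if the arm or the gripper's body presses on something with over 40 N, if the wrist force passes 120 N, or if a joint passes its speed limit or range.

## Working session

There is one attempt and no reset: what is moved stays moved. The work goes in short steps, Python scripts to look and compute and a tool call to move; the robot and the scene stay as the last step left them, time stands still between calls to the robot, and variables do not carry over. Pictures are saved under pics/ and viewed, at most 10 in all, crops included, and the job is handed in when it is done.

Besides the shell and the picture viewer there is one more tool, called after "Call:" by a JSON object that holds its "op" and its "data". drive_tool: Moves the arm, as the interface text tells. Its arguments: {"type":"object","properties":{"moves":{"type":"array","items":{"type":"number"}},"squeeze":{"type":"number"}},"required":["moves"]}

```bash
mkdir -p pics; cat > h.py <<'E'
import numpy as np, cv2
from cell import env
def pt(cam,u,v,depth,r=2):
    m=env.camera_model(cam);K=np.array(m["K"]);k=float(m["k1"])
    p=cv2.undistortPoints(np.array([[[u,v]]],float),K,np.array([k,0,0,0,0.]))[0,0]
    d=depth
    if not np.isscalar(depth):
        w=depth[int(v)-r:int(v)+r+1,int(u)-r:int(u)+r+1];d=np.median(w[w>0])
    R=cv2.Rodrigues(np.array(m["rvec"],float))[0];t=np.array(m["tvec"],float).ravel()
    return R.T@(np.array([p[0]*d,p[1]*d,d])-t)
def ptz(cam,u,v,z):
    a=pt(cam,u,v,1.0);b=pt(cam,u,v,2.0);s=(z-a[2])/(b[2]-a[2]);return a+s*(b-a)
def snap(cam,name):
    p,d=env.read_camera(cam);cv2.imwrite(f"pics/{name}.png",p[:,:,::-1]);np.save(f"pics/{name}.npy",d);return p,d
E
python3 - <<'E'
from h import *
for c in("top","scene"):
    snap(c,c+"0")
o=env.get_obs();print(o["time_s"],o["tool_pos"],o["tool_rot"],o["grip_width"],o["force"])
E
```

```text
0.1 [ 0.24616235 -0.60104018  0.2215726 ] [-1.79901263e+02  6.04840700e-03  2.22788849e+01] 0.0873522707075233 [-0.6022773   0.13379817 -0.50551649]
```

View pics/top0.png

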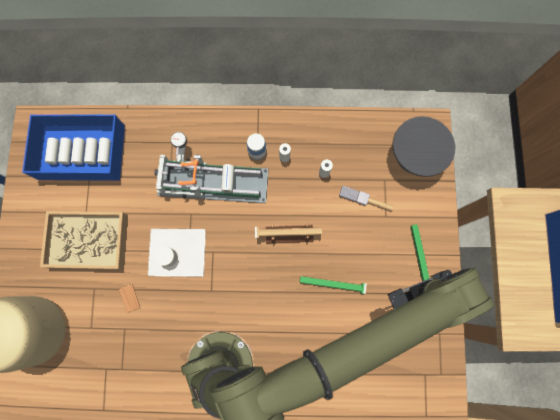

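View pics/scene0.png

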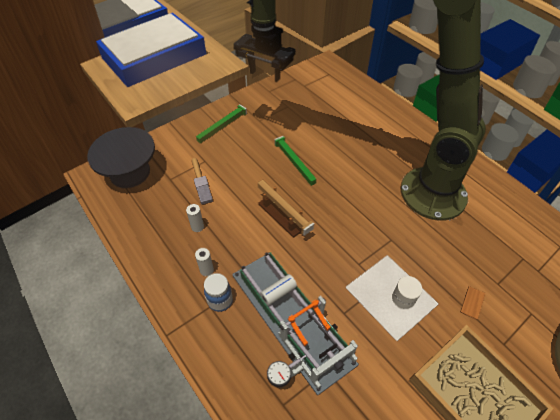

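The top view shows the robot base at (220,360), with world x up and world y to the left. There are three stick-like things: a natural wooden bar at (290,233) on the dark rest with a white face at its left end (257,233), and two green ones at (333,285) and (421,252). The wooden one fits the description. The track runs from (268,185) to (160,180), with the roller at (228,178) and the orange latch at (190,173). I'll confirm this in an enlarged crop.

```bash
python3 - <<'E'
from h import *
p=cv2.imread("pics/top0.png")
c=p[125:260,145:335]
cv2.imwrite("pics/c1.png",cv2.resize(c,None,fx=4.2,fy=4.2,interpolation=cv2.INTER_CUBIC))
d=np.load("pics/top0.npy")
for n,u,v in [("bar r",319,233),("bar m",290,233),("face",258,233),("roller",228,178),("table",230,260)]: print(n,pt("top",u,v,d,1))
E
```

```text
bar r [ 0.45189847 -0.33494698  0.06939653]
bar m [ 0.45021503 -0.23515015  0.07053914]
face [ 0.44805236 -0.12527101  0.0736888 ]
roller [ 0.63737888 -0.0168953   0.08992811]
table [ 0.35957203 -0.02391852  0.00207631]
```

View pics/c1.png

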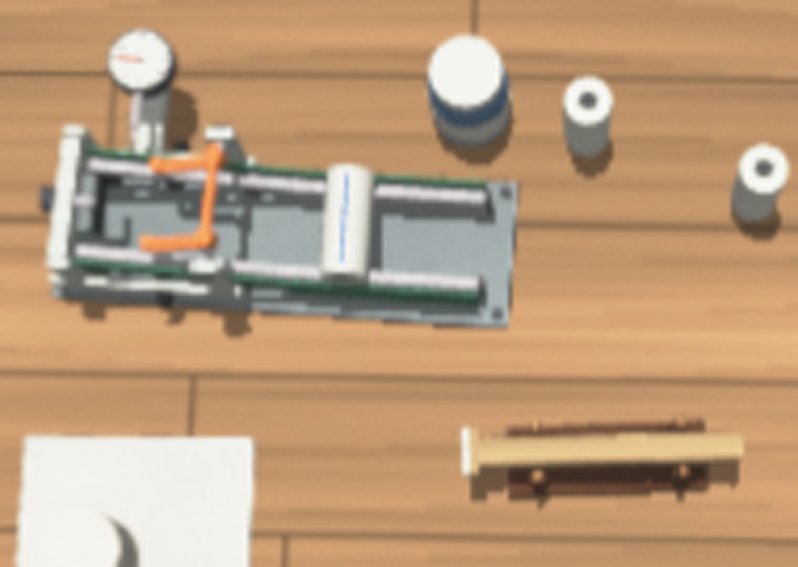

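The crop confirms the wooden stick: bar from crop (742,447), white face at (463,451), lying on the dark rest with dowel pegs. The roller is at crop (347,222), and the −y end of the base has corners at (517,183) and (507,325).

```bash
python3 - <<'E'
from h import *
f=lambda x,y,z:ptz("top",145+x/4.2,125+y/4.2,z).round(4)
for n,x,y,z in [("barend",742,447,.071),("face",463,451,.072),("face a",468,429,.072),("face b",468,474,.072),("barT",740,434,.071),("barB",740,460,.071),
("restTL",508,427,.012),("restBL",510,498,.012),("restTR",704,420,.012),("restBR",704,490,.012),
("baseTR",517,183,.012),("baseBR",507,325,.012),("baseBL",57,297,.012),("lipT",487,197,.06),("lipB",481,287,.06),("postT",220,132,.125),("postB",208,265,.125),
("rollL",325,222,.07),("rollR",372,222,.07),("rollT",350,168,.085),("rollB",344,276,.085),("railT80",240,180,.055),("railB80",240,265,.055)]: print(n,f(x,y,z))
E
```

```text
barend [ 0.4573 -0.344   0.071 ]
face [ 0.4503 -0.1156  0.072 ]
face a [ 0.4686 -0.1193  0.072 ]
face b [ 0.4314 -0.1202  0.072 ]
barT [ 0.468  -0.3424  0.071 ]
barB [ 0.4465 -0.3423  0.071 ]
restTL [ 0.4804 -0.1501  0.012 ]
restBL [ 0.4194 -0.153   0.012 ]
restTR [ 0.489  -0.3175  0.012 ]
restBR [ 0.4288 -0.3175  0.012 ]
baseTR [ 0.6972 -0.1534  0.012 ]
baseBR [ 0.5696 -0.1473  0.012 ]
baseBL [0.5889 0.2457 0.012 ]
lipT [ 0.6698 -0.1297  0.06  ]
lipB [ 0.5913 -0.1265  0.06  ]
postT [0.703  0.0871 0.125 ]
postB [0.5907 0.0909 0.125 ]
rollL [0.6432 0.0056 0.07  ]
rollR [ 0.6437 -0.034   0.07  ]
rollT [ 0.6861 -0.0156  0.085 ]
rollB [ 0.593  -0.0142  0.085 ]
railT80 [0.6836 0.0821 0.055 ]
railB80 [0.6088 0.0784 0.055 ]
```

Call:
{"op": "drive_tool", "data": {"moves": [8.25,-6.43,1.5,-7,60,8.25,-6.43,1.5,-7,60,8.25,-6.43,1.5,-7,60,8.25,-6.43,1.5,-7,60,8.25,-6.43,1.5,-7,60]}}

```text
time_s: 0.72
tool_pos: [0.4006, -0.3311, 0.1777]
tool_rot: [-180.0, 0.0, 76.3]
force: [0.9, -0.8, 0.5]
grip_width: 0.0603
grasp_force: 0.0
```

Call:
{"op": "drive_tool", "data": {"moves": [0,0,0,0,60,0,0,0,0,60]}}

```text
time_s: 0.98
tool_pos: [0.3996, -0.3335, 0.178]
tool_rot: [-180.0, 0.0, 75.9]
force: [0.2, -0.4, -0.5]
grip_width: 0.0602
grasp_force: 0.0
```

Call:
{"op": "drive_tool", "data": {"moves": [2.65,0.74,1.2,-1.64,60,2.65,0.74,1.2,-1.64,60,2.65,0.74,1.2,-1.64,60,2.65,0.74,1.2,-1.64,60]}}

```text
time_s: 1.48
tool_pos: [0.4537, -0.2395, 0.1302]
tool_rot: [-180.0, 0.0, 92.2]
force: [-0.5, 0.3, 0.0]
grip_width: 0.0601
grasp_force: 0.0
```

```bash
python3 - <<'E'
from h import *
p,d=snap("scene","s1");q,e=snap("top","t1")
a=cv2.resize(p[160:260,220:370],(800,533),interpolation=cv2.INTER_CUBIC)
cv2.imwrite("pics/c2.png",a[:,:,::-1])
o=env.get_obs();print(o["time_s"],o["tool_pos"],o["tool_rot"],o["force"])
E
```

```text
1.575 [ 0.45378239 -0.23997128  0.13061977] [1.79982128e+02 6.38245014e-02 9.21307023e+01] [ 0.08422914  0.1690107  -0.21871281]
```

View pics/c2.png

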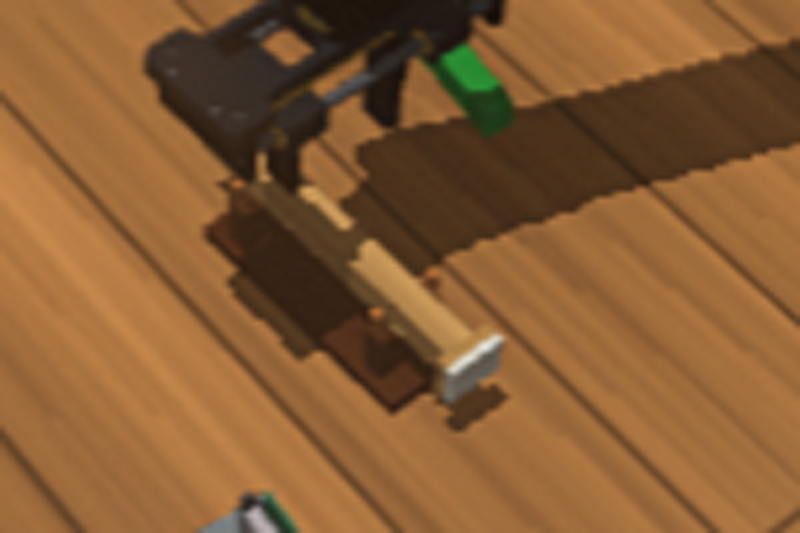

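The stick lies in its forks under the fingers. The front peg tips are at crop (376,315) and (430,273), a rear peg tip is at (235,183), and the top edge of the face runs from (445,375) to (500,340).

```bash
python3 - <<'E'
from h import *
f=lambda x,y,z:ptz("scene",220+x/5.333,160+y/5.333,z).round(4)
for n,x,y,z in [("pegFx+",376,315,.069),("pegFx-",431,272,.069),("pegRx+",235,184,.069),("pegRx-",262,160,.069),("faceT+",444,376,.072),("faceT-",500,338,.072),("faceB+",446,402,.044)]: print(n,f(x,y,z))
E
```

```text
pegFx+ [ 0.478 -0.17   0.069]
pegFx- [ 0.4354 -0.1744  0.069 ]
pegRx+ [ 0.4843 -0.2915  0.069 ]
pegRx- [ 0.4613 -0.2963  0.069 ]
faceT+ [ 0.4756 -0.1146  0.072 ]
faceT- [ 0.4357 -0.1153  0.072 ]
faceB+ [ 0.4725 -0.1146  0.044 ]
```

Call:
{"op": "drive_tool", "data": {"moves": [0,0,1.2,0,60,0,0,2.0,0,50,0,0,2.27,0,45,0,0,2.27,0,45,0,0,2.27,0,30], "squeeze": 10}}

```text
time_s: 2.2
tool_pos: [0.4555, -0.2384, 0.0409]
tool_rot: [179.9, 0.1, 92.3]
force: [0.0, 0.0, 0.6]
grip_width: 0.0411
grasp_force: 0.0
```

Call:
{"op": "drive_tool", "data": {"moves": [0,0,0,0,24,0,0,0,0,20,0,0,0,0,18,0,0,0,0,18], "squeeze": 10}}

```text
time_s: 2.7
tool_pos: [0.4552, -0.2376, 0.0401]
tool_rot: [179.9, 0.1, 92.4]
force: [0.7, 0.3, 4.0]
grip_width: 0.0223
grasp_force: 10.0
```

Call:
{"op": "drive_tool", "data": {"moves": [0,0,0,0,15,0,0,-0.5,0,15,0,0,-1.2,0,15,0,0,-2,0,15,0,0,-2.5,0,15], "squeeze": 40}}

```text
time_s: 3.32
tool_pos: [0.4541, -0.2374, 0.14]
tool_rot: [-180.0, 0.0, 92.4]
force: [-0.5, -0.4, -1.5]
grip_width: 0.0214
grasp_force: 40.0
```

Call:
{"op": "drive_tool", "data": {"moves": [0,0,0,0,15,0,0,0,0,15]}}

```text
time_s: 3.58
tool_pos: [0.4534, -0.237, 0.1379]
tool_rot: [-179.9, -0.1, 92.4]
force: [-0.1, 0.1, -1.2]
grip_width: 0.0214
grasp_force: 40.0
```

Call:
{"op": "drive_tool", "data": {"moves": [0.3,1.3,0,0.2,15,0.6,2.6,0,0.4,15,0.9,3.8,0,0.52,15,0.99,4.49,0,0.52,15,0.99,4.49,0.5,0.52,15]}}

```text
time_s: 4.2
tool_pos: [0.6342, -0.1884, 0.118]
tool_rot: [179.9, -0.1, 87.4]
force: [-0.5, 0.8, -2.0]
grip_width: 0.0219
grasp_force: 40.0
```

```bash
python3 - <<'E'
from h import *
p,d=snap("scene","s2");q,e=snap("top","t2")
a=cv2.resize(p[210:360,210:360],(600,600),interpolation=cv2.INTER_CUBIC)
cv2.imwrite("pics/c3.png",a[:,:,::-1])
a=cv2.resize(q[140:230,150:290],(784,504),interpolation=cv2.INTER_CUBIC)
cv2.imwrite("pics/c4.png",a[:,:,::-1])
o=env.get_obs();print(o["time_s"],o["tool_pos"],o["tool_rot"],o["force"])
E
```

```text
4.3 [ 0.62876877 -0.18989234  0.11431039] [-1.79508952e+02 -9.89698183e-02  8.72111238e+01] [-0.32074053 -0.25684393 -2.80468192]
```

View pics/c3.png

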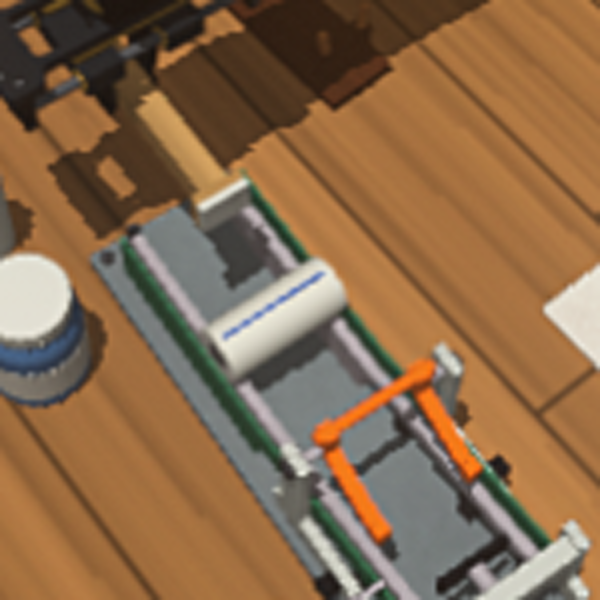

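View pics/c4.png

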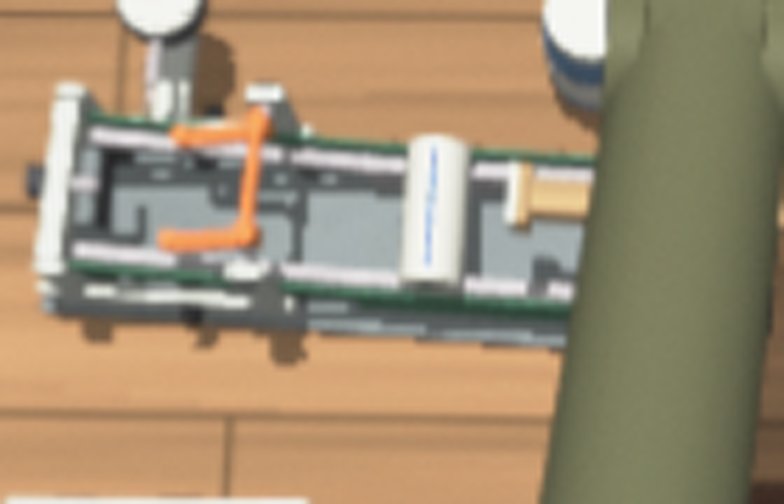

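The scene crop shows the stick level above the −y end of the track, with the top of its face from (197,208) to (248,182), behind the roller at (278,318). In the top crop the face is at (511,195), the roller at (435,210), and the path is clear. I'll check the lateral offset.

```bash
python3 - <<'E'
from h import *
f=lambda x,y,z:ptz("top",150+x/5.6,140+y/5.6,z).round(4)
g=lambda x,y,z:ptz("scene",210+x/4,210+y/4,z).round(4)
for n,x,y,z in [("face+",511,163,.146),("face-",511,226,.146),("roll+",437,137,.085),("roll-",431,284,.085),("railT@foot",400,162,.05),("railB",390,277,.05),("railT r",590,175,.05),("railB r",572,291,.05),("postT",267,93,.125),("postB",248,268,.125),("endT",70,90,.1),("endB",48,265,.1)]: print(n,f(x,y,z))
for n,x,y,z in [("face+",197,208,.146),("face-",248,182,.146),("roll+ axis",217,348,.07),("roll top",272,303,.09),("lipT",132,234,.06),("lipB",247,185,.06)]: print("s",n,g(x,y,z))
o=env.get_obs();print(o["tool_pos"],o["tool_rot"])
E
```

```text
face+ [ 0.6532 -0.0675  0.146 ]
face- [ 0.6141 -0.0688  0.146 ]
roll+ [ 0.688  -0.0145  0.085 ]
roll- [ 0.593  -0.0144  0.085 ]
railT@foot [0.682  0.0132 0.05  ]
railB [0.6059 0.0165 0.05  ]
railT r [ 0.6749 -0.1091  0.05  ]
railB r [ 0.5984 -0.0997  0.05  ]
postT [0.7024 0.086  0.125 ]
postB [0.5915 0.0918 0.125 ]
endT [0.7114 0.2156 0.1   ]
endB [0.5982 0.2215 0.1   ]
s face+ [ 0.6592 -0.0714  0.146 ]
s face- [ 0.6224 -0.0671  0.146 ]
s roll+ axis [ 0.6865 -0.0168  0.07  ]
s roll top [ 0.6449 -0.0128  0.09  ]
s lipT [ 0.6795 -0.1239  0.06  ]
s lipB [ 0.5941 -0.1072  0.06  ]
[ 0.62876877 -0.18989234  0.11431039] [-1.79508952e+02 -9.89698183e-02  8.72111238e+01]
```

Call:
{"op": "drive_tool", "data": {"moves": [0,0.08,0.5,0,15,0,0.08,1.0,0,15,0,0.08,1.35,0,15,0,0.08,1.35,0,15,0,0.08,1.35,0,15]}}

```text
time_s: 4.92
tool_pos: [0.6359, -0.1905, 0.0659]
tool_rot: [179.9, 0.0, 87.2]
force: [0.5, 0.1, -1.5]
grip_width: 0.0215
grasp_force: 40.0
```

Call:
{"op": "drive_tool", "data": {"moves": [0.1,-0.06,0.1,0.02,15,0.3,-0.06,0.2,0.02,15,0.45,-0.06,0.2,0.02,15,0.55,-0.06,0.2,0.02,15,0.65,-0.06,0.2,0.02,15]}}

```text
time_s: 5.55
tool_pos: [0.6345, -0.1641, 0.0576]
tool_rot: [180.0, 0.0, 87.0]
force: [0.0, 0.6, -1.6]
grip_width: 0.0216
grasp_force: 40.0
```

Call:
{"op": "drive_tool", "data": {"moves": [0.1,0,0,0,15,0.2,0,0,0,15,0.3,0,0,0,15,0.4,0,0,0,15,0.5,0,0,0,15]}}

```text
time_s: 6.18
tool_pos: [0.6354, -0.1442, 0.0574]
tool_rot: [180.0, 0.0, 87.0]
force: [0.7, 0.5, -0.4]
grip_width: 0.0216
grasp_force: 40.0
```

Call:
{"op": "drive_tool", "data": {"moves": [0.12,0,0,0,15,0.24,0,0,0,15,0.36,0,0,0,15,0.48,0,0,0,15,0.6,0,0,0,15]}}

```text
time_s: 6.8
tool_pos: [0.6366, -0.1201, 0.0574]
tool_rot: [-180.0, 0.0, 87.0]
force: [-0.6, 0.1, -1.6]
grip_width: 0.0218
grasp_force: 40.0
```

Call:
{"op": "drive_tool", "data": {"moves": [0.12,0,-0.01,0,15,0.24,0,-0.02,0,15,0.36,0,-0.03,0,15,0.48,0,-0.04,0,15,0.6,0,-0.05,0,15]}}

```text
time_s: 7.42
tool_pos: [0.6379, -0.0964, 0.0594]
tool_rot: [180.0, 0.0, 87.0]
force: [-0.8, -0.0, -0.7]
grip_width: 0.0214
grasp_force: 40.0
```

Call:
{"op": "drive_tool", "data": {"moves": [0.12,0,-0.01,0,15,0.24,0,-0.02,0,15,0.36,0,-0.03,0,15,0.48,0,-0.04,0,15,0.6,0,-0.05,0,15]}}

```text
time_s: 8.05
tool_pos: [0.6391, -0.0722, 0.0614]
tool_rot: [180.0, 0.0, 87.0]
force: [-0.3, -0.7, -0.3]
grip_width: 0.0218
grasp_force: 40.0
```

```bash
python3 - <<'E'
from h import *
p,d=snap("scene","s3");q,e=snap("top","t3")
a=cv2.resize(p[210:360,210:360],(500,500),interpolation=cv2.INTER_CUBIC)
b=cv2.resize(q[150:205,150:200],(300,330),interpolation=cv2.INTER_CUBIC)
c=np.zeros((500,800,3),np.uint8);c[:,:500]=a;c[:330,500:]=b
cv2.imwrite("pics/c5.png",c[:,:,::-1])
E
```

```text
(no output)
```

View pics/c5.png

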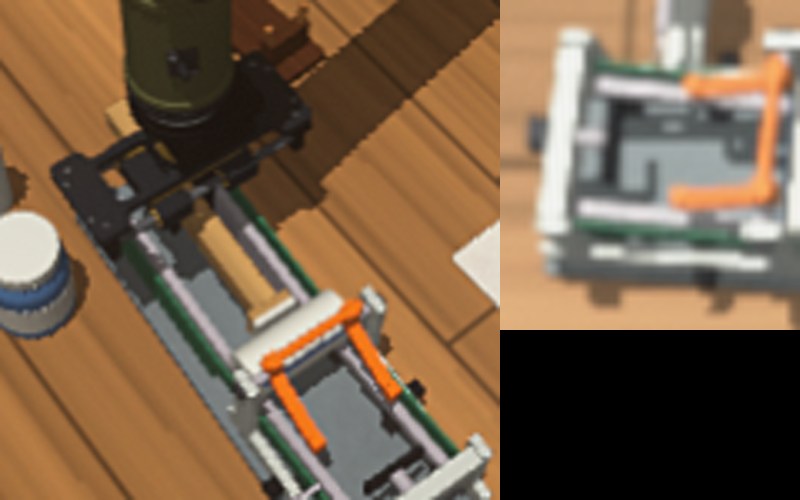

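The stick's face sits centred against the roller, which is on the ramp just before the orange bail; the latch is shut ahead of it. I'll continue.

Call:
{"op": "drive_tool", "data": {"moves": [0.12,0,-0.01,0,15,0.24,0,-0.02,0,15,0.36,0,-0.03,0,15,0.48,0,-0.04,0,15,0.6,0,-0.05,0,15]}}

```text
time_s: 8.78
tool_pos: [0.6404, -0.0482, 0.0634]
tool_rot: [180.0, 0.0, 87.0]
force: [0.2, -0.1, -1.0]
grip_width: 0.0218
grasp_force: 40.0
```

Call:
{"op": "drive_tool", "data": {"moves": [0.1,0,-0.01,0,15,0.2,0,-0.02,0,15,0.3,0,-0.03,0,15,0.4,0,-0.04,0,15,0.5,0,-0.05,0,15]}}

```text
time_s: 9.4
tool_pos: [0.6414, -0.0292, 0.0654]
tool_rot: [-180.0, 0.1, 87.0]
force: [-1.1, -3.8, 0.0]
grip_width: 0.0217
grasp_force: 40.0
```

Call:
{"op": "drive_tool", "data": {"moves": [0.08,0,-0.01,0,15,0.16,0,-0.02,0,15,0.24,0,-0.03,0,15,0.32,0,-0.04,0,15,0.4,0,-0.05,0,15]}}

```text
time_s: 10.02
tool_pos: [0.6423, -0.0122, 0.0674]
tool_rot: [-180.0, -0.0, 87.0]
force: [-0.0, -2.2, -1.2]
grip_width: 0.0219
grasp_force: 40.0
```

Call:
{"op": "drive_tool", "data": {"moves": [0.06,0,0,0,15,0.12,0,-0.01,0,15,0.18,0,-0.02,0,15,0.24,0,-0.02,0,15,0.3,0,-0.02,0,15]}}

```text
time_s: 10.65
tool_pos: [0.6429, -0.0006, 0.0682]
tool_rot: [-180.0, 0.0, 87.0]
force: [0.2, -2.4, 0.0]
grip_width: 0.0218
grasp_force: 40.0
```

Call:
{"op": "drive_tool", "data": {"moves": [0.05,0,0,0,15,0.1,0,0,0,15,0.15,0,0,0,15,0.2,0,0,0,15,0.2,0,0,0,15]}}

```text
time_s: 11.28
tool_pos: [0.6433, 0.0083, 0.0682]
tool_rot: [-180.0, -0.0, 87.0]
force: [0.4, -1.6, -1.4]
grip_width: 0.0219
grasp_force: 40.0
```

Call:
{"op": "drive_tool", "data": {"moves": [0.025,0,0,0,15,0.05,0,0,0,15,0.075,0,0,0,15,0.1,0,0,0,15]}}

```text
time_s: 11.78
tool_pos: [0.6436, 0.0115, 0.0682]
tool_rot: [180.0, -0.0, 87.0]
force: [-0.7, -0.9, -0.8]
grip_width: 0.0219
grasp_force: 40.0
```

Call:
{"op": "drive_tool", "data": {"moves": [0.025,0,0,0,15,0.05,0,0,0,15]}}

```text
time_s: 12.02
tool_pos: [0.6436, 0.0136, 0.0682]
tool_rot: [-180.0, -0.0, 87.0]
force: [0.0, -1.4, -0.8]
grip_width: 0.0217
grasp_force: 40.0
```

Call:
{"op": "drive_tool", "data": {"moves": [0.025,0,0,0,15,0.05,0,0,0,15,0.05,0,0,0,15]}}

```text
time_s: 12.4
tool_pos: [0.6438, 0.0157, 0.0682]
tool_rot: [180.0, -0.0, 87.0]
force: [0.3, -0.1, -1.3]
grip_width: 0.0214
grasp_force: 40.0
```

Call:
{"op": "drive_tool", "data": {"moves": [0.025,0,0,0,15,0.05,0,0,0,15,0.05,0,0,0,15]}}

```text
time_s: 12.78
tool_pos: [0.6439, 0.0176, 0.0682]
tool_rot: [180.0, -0.0, 87.0]
force: [0.3, 0.6, -1.5]
grip_width: 0.0218
grasp_force: 40.0
```

Call:
{"op": "drive_tool", "data": {"moves": [0.025,0,0,0,15,0.05,0,0,0,15,0.05,0,0,0,15]}}

```text
time_s: 13.15
tool_pos: [0.644, 0.0196, 0.0682]
tool_rot: [180.0, -0.0, 87.0]
force: [0.6, -0.3, -1.8]
grip_width: 0.0217
grasp_force: 40.0
```

Call:
{"op": "drive_tool", "data": {"moves": [0.025,0,0,0,15,0.05,0,0,0,15,0.05,0,0,0,15]}}

```text
time_s: 13.52
tool_pos: [0.6441, 0.0216, 0.0682]
tool_rot: [180.0, -0.0, 87.0]
force: [-0.1, -0.5, -1.1]
grip_width: 0.0216
grasp_force: 40.0
```

Call:
{"op": "drive_tool", "data": {"moves": [0.025,0,0,0,15,0.05,0,0,0,15,0.05,0,0,0,15]}}

```text
time_s: 13.9
tool_pos: [0.6442, 0.0237, 0.0682]
tool_rot: [-180.0, -0.0, 87.0]
force: [-0.0, -0.8, -1.3]
grip_width: 0.0217
grasp_force: 40.0
```

Call:
{"op": "drive_tool", "data": {"moves": [0.025,0,0,0,15,0.05,0,0,0,15,0.05,0,0,0,15]}}

```text
time_s: 14.28
tool_pos: [0.6443, 0.0257, 0.0682]
tool_rot: [180.0, -0.0, 87.0]
force: [0.1, -0.1, -1.2]
grip_width: 0.0215
grasp_force: 40.0
```

```bash
python3 - <<'E'
from h import *
p,d=snap("scene","s4");q,e=snap("top","t4")
a=cv2.resize(p[270:390,250:370],(500,500),interpolation=cv2.INTER_CUBIC)
b=cv2.resize(q[150:205,150:200],(300,330),interpolation=cv2.INTER_CUBIC)
c=np.zeros((500,800,3),np.uint8);c[:,:500]=a;c[:330,500:]=b
cv2.imwrite("pics/c6.png",c[:,:,::-1])
E
```

```text
(no output)
```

View pics/c6.png

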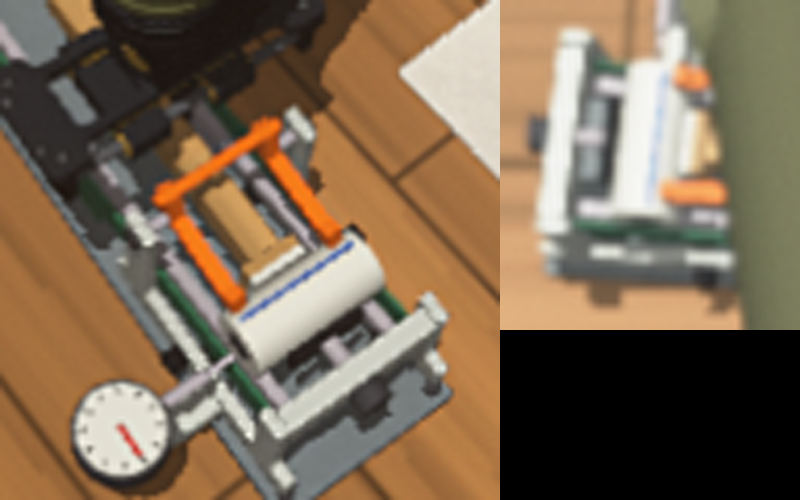

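The roller is under the lifted orange tongues, whose tips rest on its top. It isn't yet firmly on the buffer, so I'll keep feeling forward.

Call:
{"op": "drive_tool", "data": {"moves": [0.025,0,0,0,15,0.05,0,0,0,15,0.05,0,0,0,15]}}

```text
time_s: 14.75
tool_pos: [0.6444, 0.0275, 0.0682]
tool_rot: [-180.0, 0.0, 87.0]
force: [-0.2, -0.2, -1.1]
grip_width: 0.0218
grasp_force: 40.0
```

Call:
{"op": "drive_tool", "data": {"moves": [0.025,0,0,0,15,0.05,0,0,0,15,0.05,0,0,0,15]}}

```text
time_s: 15.12
tool_pos: [0.6445, 0.0281, 0.0681]
tool_rot: [-180.0, 0.1, 86.9]
force: [-0.6, -3.9, -1.6]
grip_width: 0.0217
grasp_force: 40.0
```

Call:
{"op": "drive_tool", "data": {"moves": [0.025,0,0,0,15,0.025,0,0,0,15]}}

```text
time_s: 15.38
tool_pos: [0.6447, 0.0293, 0.0683]
tool_rot: [180.0, 0.1, 86.9]
force: [0.3, -5.5, -0.3]
grip_width: 0.0217
grasp_force: 40.0
```

Call:
{"op": "drive_tool", "data": {"moves": [0.025,0,0,0,15,0.025,0,0,0,15]}}

```text
time_s: 15.62
tool_pos: [0.6447, 0.0301, 0.0682]
tool_rot: [180.0, 0.1, 86.9]
force: [-0.2, -5.6, -0.5]
grip_width: 0.0213
grasp_force: 40.0
```

Call:
{"op": "drive_tool", "data": {"moves": [0.025,0,0,0,15,0.025,0,0,0,15]}}

```text
time_s: 15.88
tool_pos: [0.6448, 0.0308, 0.0683]
tool_rot: [180.0, 0.1, 86.9]
force: [0.6, -6.0, 0.4]
grip_width: 0.0214
grasp_force: 40.0
```

```bash
python3 - <<'E'
from h import *
p,d=snap("scene","s5")
a=cv2.resize(p[290:370,280:360],(500,500),interpolation=cv2.INTER_CUBIC)
cv2.imwrite("pics/c7.png",a[:,:,::-1])
# motion of orange vs s4
b=cv2.imread("pics/s4.png")[:,:,::-1]
for n,i in(("s4",b),("s5",p)):
    h=cv2.cvtColor(np.ascontiguousarray(i),cv2.COLOR_RGB2HSV);m=((h[...,0]<15)&(h[...,1]>200)&(h[...,2]>150));m[:290]=0;m[360:]=0;m[:,:280]=0;m[:,350:]=0
    v,u=np.nonzero(m);print(n,m.sum(),u.mean(),v.mean(),v.max())
E
```

```text
s4 365 307.5150684931507 318.5452054794521 344
s5 344 307.48837209302326 318.8488372093023 343
```

Call:
{"op": "drive_tool", "data": {"moves": [0.02,0,0,0,15,0.02,0,0,0,15]}}

```text
time_s: 16.18
tool_pos: [0.6448, 0.0311, 0.0682]
tool_rot: [180.0, 0.1, 86.9]
force: [0.5, -6.3, 0.0]
grip_width: 0.0218
grasp_force: 40.0
```

```bash
cat > l.py <<'E'
from h import *
import sys
p,d=snap("scene",sys.argv[1])
h=cv2.cvtColor(p,cv2.COLOR_RGB2HSV);m=((h[...,0]<15)&(h[...,1]>200)&(h[...,2]>150));m[:290]=0;m[360:]=0;m[:,:280]=0;m[:,350:]=0
v,u=np.nonzero(m);o=env.get_obs();print(m.sum(),u.mean(),v.mean(),v.max(),o["force"],o["tool_pos"])
E
python3 l.py s6
```

```text
328 307.1890243902439 319.5 344 [ 0.65590433 -7.0223952   0.69694369] [0.64482748 0.03112727 0.0682368 ]
```

Call:
{"op": "drive_tool", "data": {"moves": [0.02,0,0,0,15,0.02,0,0,0,15]}}

```text
time_s: 16.48
tool_pos: [0.6448, 0.0312, 0.0681]
tool_rot: [-180.0, 0.2, 86.9]
force: [-0.3, -6.8, 0.3]
grip_width: 0.022
grasp_force: 40.0
```

```bash
python3 l.py s7; python3 - <<'E'
import cv2,numpy as np
I=[cv2.resize(cv2.imread(f"pics/{n}.png")[290:370,285:365],(400,400),interpolation=cv2.INTER_CUBIC) for n in("s4","s7")]
cv2.imwrite("pics/c7.png",np.hstack(I))
E
```

```text
329 307.2613981762918 319.41033434650456 344 [-0.26348686 -7.90429001 -0.55132163] [0.64480962 0.0312018  0.0681994 ]
```

View pics/c7.png

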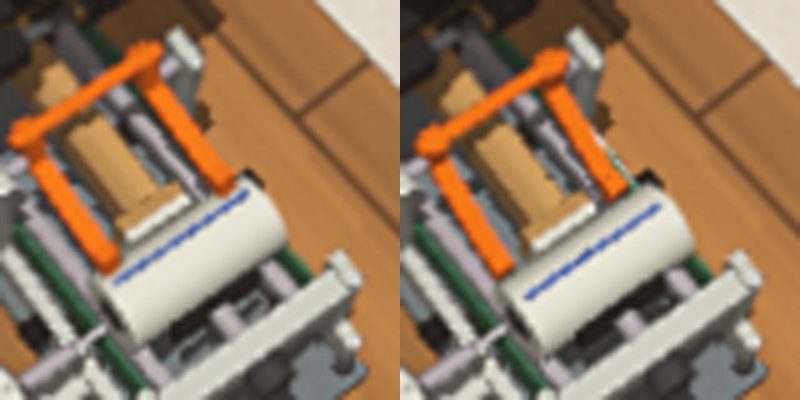

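```bash
python3 - <<'E'
import cv2,numpy as np
def M(n):
    h=cv2.cvtColor(cv2.imread(f"pics/{n}.png"),cv2.COLOR_BGR2HSV);m=((h[...,0]<15)&(h[...,1]>200)&(h[...,2]>150));m[:290]=0;m[360:]=0;m[:,:280]=0;m[:,350:]=0;return m
r=M("scene0")
for n in("s3","s4","s5","s6","s7"):
    m=M(n);print(n,m.sum(),(m&r).sum()/(m|r).sum())
E
```

```text
s3 294 0.9225806451612903
s4 365 0.4313304721030043
s5 344 0.599009900990099
s6 328 0.9207317073170732
s7 329 0.9179331306990881
```

The orange mask in s6 and s7 matches the shut latch from the start (overlap 0.92, against 0.43 when lifted). The tongues have dropped behind the roller, so I'll ease back gently.

Call:
{"op": "drive_tool", "data": {"moves": [-0.03,0,0,0,15,-0.06,0,0,0,15,-0.1,0,0,0,15,-0.14,0,0,0,15,-0.2,0,0,0,15]}}

```text
time_s: 17.15
tool_pos: [0.6442, 0.0281, 0.0683]
tool_rot: [180.0, -0.1, 87.1]
force: [-0.1, 0.4, -1.4]
grip_width: 0.0217
grasp_force: 40.0
```

Call:
{"op": "drive_tool", "data": {"moves": [-0.1,0,0,0,15,-0.25,0,0,0,15,-0.4,0,0,0,15,-0.6,0,0,0,15,-0.8,0,0,0,15]}}

```text
time_s: 17.77
tool_pos: [0.6426, -0.0068, 0.0682]
tool_rot: [180.0, 0.0, 87.0]
force: [-0.2, 0.6, -1.7]
grip_width: 0.0219
grasp_force: 40.0
```

```bash
python3 l.py s8; python3 - <<'E'
import cv2,numpy as np
def M(n):
    h=cv2.cvtColor(cv2.imread(f"pics/{n}.png"),cv2.COLOR_BGR2HSV);m=((h[...,0]<15)&(h[...,1]>200)&(h[...,2]>150));m[:290]=0;m[360:]=0;m[:,:280]=0;m[:,350:]=0;return m
r=M("scene0");m=M("s8");print((m&r).sum()/(m|r).sum())
I=[cv2.resize(cv2.imread(f"pics/{n}.png")[290:370,285:365],(400,400),interpolation=cv2.INTER_CUBIC) for n in("s7","s8")]
cv2.imwrite("pics/c8.png",np.hstack(I))
E
```

```text
319 307.4012539184953 319.56739811912223 344 [-0.74977291 -0.87035621 -1.75081881] [ 0.64257352 -0.00860653  0.06806809]
0.9285714285714286
```

View pics/c8.png

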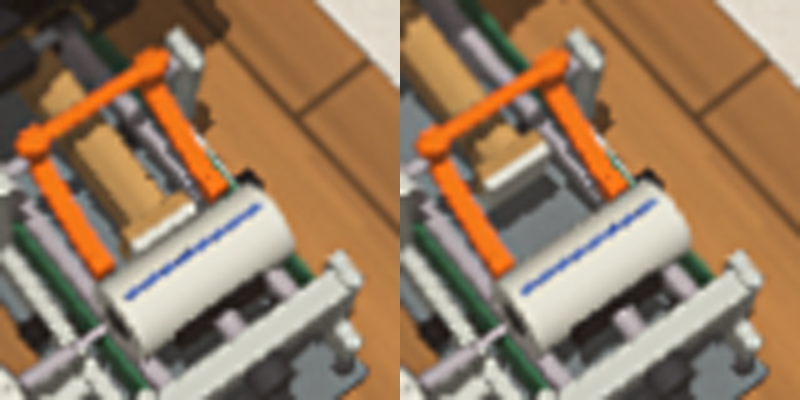

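The roller stayed put, held by the shut latch tongues, and the stick is clear of it. I'll withdraw, lift, and carry the stick back.

Call:
{"op": "drive_tool", "data": {"moves": [-0.8,0,0,0,15,-1.8,0,0,0,15,-2.8,0,0,0,15,-3.8,0,0,0,15,-4.5,0,0,0,15]}}

```text
time_s: 18.45
tool_pos: [0.6327, -0.1888, 0.0681]
tool_rot: [-180.0, 0.1, 86.9]
force: [0.6, 0.3, -1.3]
grip_width: 0.0218
grasp_force: 40.0
```

Call:
{"op": "drive_tool", "data": {"moves": [0,0,-0.7,0,15,0,0,-1.4,0,15,0,0,-1.8,0,15,0,0,-1.8,0,15]}}

```text
time_s: 18.95
tool_pos: [0.634, -0.1859, 0.1415]
tool_rot: [179.9, 0.0, 87.0]
force: [0.1, -0.2, -1.5]
grip_width: 0.0219
grasp_force: 40.0
```

Call:
{"op": "drive_tool", "data": {"moves": [-0.4,-1.2,0,-0.2,15,-0.8,-2.4,0,-0.4,15,-1.2,-3.6,0,-0.54,15,-1.47,-4.39,0,-0.54,15,-1.47,-4.39,0,-0.54,15]}}

```text
time_s: 19.58
tool_pos: [0.4513, -0.2366, 0.1389]
tool_rot: [-179.8, 0.0, 92.2]
force: [0.3, -0.8, -1.5]
grip_width: 0.0215
grasp_force: 40.0
```

Call:
{"op": "drive_tool", "data": {"moves": [0,0,0,0,15,0,0,0,0,15,0,0,0,0,15]}}

```text
time_s: 19.95
tool_pos: [0.4555, -0.2346, 0.1399]
tool_rot: [180.0, -0.0, 92.5]
force: [0.3, -0.5, -1.6]
grip_width: 0.0215
grasp_force: 40.0
```

Call:
{"op": "drive_tool", "data": {"moves": [-0.07,0,0.5,0,15,-0.07,0,1.0,0,15,-0.07,0,1.4,0,15,-0.07,0,1.6,0,15,-0.07,0,1.6,0,15]}}

```text
time_s: 20.58
tool_pos: [0.4548, -0.2378, 0.0758]
tool_rot: [-180.0, -0.0, 92.4]
force: [0.6, 0.1, -1.9]
grip_width: 0.0216
grasp_force: 40.0
```

Call:
{"op": "drive_tool", "data": {"moves": [0,0,0.15,0,15,0,0,0.3,0,15,0,0,0.45,0,15,0,0,0.6,0,15,0,0,0.6,0,15]}}

```text
time_s: 21.2
tool_pos: [0.4544, -0.2379, 0.0516]
tool_rot: [-179.9, -0.0, 92.4]
force: [0.8, -0.0, -1.1]
grip_width: 0.0217
grasp_force: 40.0
```

Call:
{"op": "drive_tool", "data": {"moves": [0,0.01,0.07,0,15,0,0.01,0.14,0,15,0,0.01,0.21,0,15,0,0.01,0.25,0,15,0,0.01,0.25,0,15]}}

```text
time_s: 21.82
tool_pos: [0.4552, -0.238, 0.042]
tool_rot: [-180.0, -0.0, 92.4]
force: [0.4, 0.5, -1.7]
grip_width: 0.0221
grasp_force: 40.0
```

Call:
{"op": "drive_tool", "data": {"moves": [0,0,0.02,0,15,0,0,0.02,0,15]}}

```text
time_s: 22.08
tool_pos: [0.4553, -0.2381, 0.0414]
tool_rot: [-180.0, 0.0, 92.4]
force: [0.1, 1.2, -2.4]
grip_width: 0.022
grasp_force: 40.0
```

Call:
{"op": "drive_tool", "data": {"moves": [0,0,0.02,0,15,0,0,0.02,0,15]}}

```text
time_s: 22.32
tool_pos: [0.4552, -0.238, 0.0405]
tool_rot: [-180.0, 0.0, 92.4]
force: [0.9, -0.0, -1.4]
grip_width: 0.0217
grasp_force: 40.0
```

Call:
{"op": "drive_tool", "data": {"moves": [0,0,0.02,0,15,0,0,0.02,0,15]}}

```text
time_s: 22.58
tool_pos: [0.4553, -0.2381, 0.0401]
tool_rot: [-180.0, 0.0, 92.4]
force: [-1.5, 0.2, 2.1]
grip_width: 0.0215
grasp_force: 40.0
```

Touched down. I'll release slowly and rise.

Call:
{"op": "drive_tool", "data": {"moves": [0,0,0,0,23,0,0,0,0,28,0,0,0,0,36,0,0,0,0,45,0,0,0,0,50], "squeeze": 10}}

```text
time_s: 23.2
tool_pos: [0.4553, -0.2381, 0.0397]
tool_rot: [-180.0, 0.0, 92.4]
force: [-0.3, -0.2, -0.2]
grip_width: 0.0463
grasp_force: 0.0
```

Call:
{"op": "drive_tool", "data": {"moves": [0,0,-0.4,0,55,0,0,-1,0,60,0,0,-2,0,60,0,0,-3,0,60,0,0,-4,0,60]}}

```text
time_s: 23.82
tool_pos: [0.4554, -0.2379, 0.2024]
tool_rot: [179.9, 0.1, 92.4]
force: [0.6, 0.2, -1.3]
grip_width: 0.0598
grasp_force: 0.0
```

Call:
{"op": "drive_tool", "data": {"moves": [-1,0,0,0,60,-2,0,0,0,60,-3,0,0,0,60,-4,0,0,0,60,-4,0,0,0,60]}}

```text
time_s: 24.45
tool_pos: [0.4605, -0.4018, 0.2003]
tool_rot: [-180.0, 0.1, 92.1]
force: [-0.2, 0.1, -0.2]
grip_width: 0.0601
grasp_force: 0.0
```

```bash
python3 l.py s9; python3 - <<'E'
from h import *
q,e=snap("top","t9")
o=env.get_obs();print(o["time_s"],o["tool_pos"],o["force"])
def M(n):
    h=cv2.cvtColor(cv2.imread(f"pics/{n}.png"),cv2.COLOR_BGR2HSV);m=((h[...,0]<15)&(h[...,1]>200)&(h[...,2]>150));m[:290]=0;m[360:]=0;m[:,:280]=0;m[:,350:]=0;return m
r=M("scene0");m=M("s9");print("latch",(m&r).sum()/(m|r).sum())
# stick region change vs start: face area in scene, roller vs s8
D=lambda a,b,s:cv2.absdiff(cv2.imread(f"pics/{a}.png")[s],cv2.imread(f"pics/{b}.png")[s]).mean()
print("stick face scene vs0",D("scene0","s9",np.s_[200:240,280:320]),"bar",D("scene0","s9",np.s_[175:240,255:320]),"top",D("top0","t9",np.s_[222:246,250:325]),"roller vs s8",D("s8","s9",np.s_[320:365,300:360]))
z0=np.load("pics/scene0.npy");z9=np.load("pics/s9.npy");dd=np.abs(z0-z9)[200:240,280:320];print("depth",np.median(dd),(dd>.006).sum())
E
```

```text
303 307.92739273927396 319.77557755775575 344 [-0.54134795  0.70322781 -0.26270107] [ 0.46141079 -0.39915001  0.20034097]
24.55 [ 0.46213191 -0.3975317   0.20042535] [-0.28144433  0.77564918  0.90630564]
latch 0.9771241830065359
stick face scene vs0 3.7235416666666667 bar 4.050493096646943 top 7.671111111111111 roller vs s8 10.068765432098765
depth 0.0026285648 224
```

```bash
python3 - <<'E'
from h import *
def white(n,s):
    p=cv2.imread(f"pics/{n}.png");h=cv2.cvtColor(p,cv2.COLOR_BGR2HSV);m=(h[...,1]<50)&(h[...,2]>150);k=np.zeros_like(m);k[s]=m[s];v,u=np.nonzero(k);return k.sum(),u.mean().round(2),v.mean().round(2)
for n in("s8","s9"): print("roller",n,white(n,np.s_[325:358,305:345]))
for n in("scene0","s9"): print("face",n,white(n,np.s_[215:240,290:320]))
z8,z9=np.load("pics/s8.npy"),np.load("pics/s9.npy");print("roller dz",np.median((z9-z8)[330:345,312:335]))
for n in("top0","t9"):
    d=np.load(f"pics/{n}.npy")
    print(n,[pt("top",u,233,d,1).round(4)[2] for u in(262,275,290,305,318)], pt("top",173,176,d,1).round(3))
    p=cv2.cvtColor(cv2.imread(f"pics/{n}.png"),cv2.COLOR_BGR2HSV)
    print("top face",white(n,np.s_[224:242,252:262]))
E
```

```text
roller s8 (np.int64(649), np.float64(326.16), np.float64(343.64))
roller s9 (np.int64(622), np.float64(326.16), np.float64(343.82))
face scene0 (np.int64(18), np.float64(308.5), np.float64(226.0))
face s9 (np.int64(18), np.float64(308.5), np.float64(225.89))
roller dz -9.906292e-05
top0 [np.float64(0.07), np.float64(0.0728), np.float64(0.0705), np.float64(0.0665), np.float64(0.0694)] [0.664 0.197 0.012]
top face (np.int64(21), np.float64(255.48), np.float64(232.24))
t9 [np.float64(0.0718), np.float64(0.0702), np.float64(0.0707), np.float64(0.0702), np.float64(0.0642)] [0.637 0.172 0.108]
top face (np.int64(20), np.float64(255.55), np.float64(232.55))
```

The stick is back where it started in the rest, the roller is held, and the latch is shut. I'll hand in.

```bash
python3 -c "
from cell import env
print(env.sign_off())"
```

```text
the job is handed in; nothing more can be done
None
```

I handed the job in at about 25 s: the latch holds the roller against the buffer (highest push I read was about 8 N), the stick is back in its rest and let go, and I touched nothing else on the bench; sign-off returned no verdict.

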